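# Bring the hot walnut sample under the magnifier on the tray lifter

## Robot

A 6-joint arm with a two-finger parallel gripper is mounted at the origin on the work surface. World frame = base frame: x ahead of the robot, y to its left, z up, the work surface at z = 0. Lengths are in m, angles in rad, forces in N, time in s.
With the tool pointing down it reaches from about 0.375 to 0.9 m from the base axis. Payload 3.1 kg.
Tool frame: the origin (TCP) lies at the centre of the arm's flange, where the gripper is bolted on; the fingertips stand tip_reach ahead of it and the grasp point (between the pads) lies 164 mm ahead of it (tip_reach is the distance from the TCP to the fingertips, in m); z points along the fingers, y is the direction in which the jaws open and shut (so a half turn about z gives the same grasp; the last joint's range is limited). The gripper opens to 87 mm and grips with 3 to 60 N. Pads are 19 mm wide; open, the fingers measure 117 mm over their backs; the gripper's body (75 mm by 190 mm) begins 51 mm behind the grasp point.
Start: joints at [-1.45, 0.527, 1.433, -0, 1.181, -0.178], TCP at [0.184, -0.597, 0.405] pointing down, gripper open.
Joint ranges: [-3.08, 3.08], [-0.75, 2.2], [0.22, 2.44], [-1.43, 4.57], [0, 2.65], [-2.85, 2.85]. Speed limits (rad/s): [2.79, 2.79, 3.14, 3.14, 3.14, 3.14].

## Interface

Orientations are given as a unit quaternion [x, y, z, w].
In Python, from rig import get_obs, camera, hand_in, tip_reach gives the robot as it stands. The module is installed in compiled form; this text tells all that it offers.
- The arm moves only by the tool servo_tool, never from a script. Its argument "steps" is one flat list of numbers, 5 for each row, row after row: the finger opening in m, from 0 to 0.087, then the shift along the tool's x, y, z in m, then the turn about the tool's z in rad. A call has 1 to 12 rows; each row is the pose to reach, as a shift and turn from the pose commanded when the call began, along the tool's axes at that moment; what a row does not reach only later rows make up. A row lasts 1/8 s, in which the tool goes at most 62.5 mm and 10.7 degrees, less where a joint would pass 70% of its speed; a pose out of reach is approached as far as the arm can. A call with a gripper value outside its range is refused whole. The fingers move at their own pace and stop on an object; "force" is the grip in N (left out, the last holds). Time passes only in rows, so rows that repeat a pose let the fingers close. It gives the time, the measured TCP pose, the force and the opening at its end, in the units of the state.
- get_obs(): the state, without advancing time (a new reading comes with each control period).
- camera(name): name is "scene" or "top" or "wrist"; returns a dict with "pixels" (420x560x3 uint8, blue, green, red), "vertical_fov" (degrees; the focal length in pixels is half the picture's height over the tangent of half this angle, whatever the lens; pixels are square), "cx", "cy" (the principal point, pixels), "T" (4x4, takes a point from camera to world coordinates). Camera axes: x right, y up, looking along -z (the intrinsics and any distortion apply to the point x, -y, -z); pixel columns grow to the right and rows downward; lengths in m; the calibration is good to about 2 mm. A picture is of the moment at which its call begins. There is no depth.
- hand_in(): hands the job in, once; it reports no verdict.
The state is a dict: "time": time; "q": joint angles; "joint_velocities": joint speeds; "joint_torque": joint torques, N m; "position": TCP position; "tool_rot": TCP orientation; "ft_force": force on the tool from outside, world axes, zero at the start; "moment": the same for the moment, N m; "grip_width": finger opening in m.
Only numpy, scipy, OpenCV 4.12 (cv2) and the standard library are available. Lean on these libraries where they do the work, as an engineer would, in place of code of your own. Each camera call takes 0.05 s, during which the arm holds its last target.

## Task

The walnut in the sample tray on the bench scale has just come out of the dryer and has to be looked at: pick up the flat tray lifter by its bar grip, slide its blade into the channel under the tray until it is fully home, then lift the tray on the blade and carry it, the walnut staying in its pocket, to the magnifier lamp. Finish while still holding it there, level and still, with the pocket centred under the lens about 10 cm below it. Tray and walnut are hot, so do not touch them with the gripper, and leave the other things on the bench where they are.

Things in the scene. Friction and masses are not known exactly. Their poses are not given: they have to be found in the camera images.
- lifter_grip (a point): centre of the black bar grip of the tray lifter, 170 g, lying blade down on the bench right of the scale, in one of two places (the brush has the other). Bar 80 mm long along x, 20 wide along y, 24 high, centre 55 mm above the blade's underside, pinched across its width from above with 60 N or more (the load lies 90 to 145 mm ahead). x: forward along the blade, z: up
- lifter_toe (a point): middle of the front edge of the lifter's flat steel blade, half-way through its thickness: 185 mm ahead of lifter_grip and 53.5 mm below it; axes as lifter_grip. Blade 3 mm thick, 40 mm wide, 125 mm long; behind it a cranked neck 16 mm wide rises from 117 mm behind the toe to the bar
- tray: white plastic sample tray (120 g) with the walnut, loose on the scale's platform; it slides if pushed. Square plate 90 x 90 mm, 10 mm thick, on two runners 12 mm high, 16 mm wide along its sides (22 mm high in all). Origin: centre of the underside, z up. Raised on the blade, it rests on it by its weight, kept from sliding only by friction
- tray_mouth (a point): centre of the open end of the channel between the runners: 45 mm behind the tray's origin (-x), 6 mm above its underside; axes as the tray. Channel 58 mm wide, 12 mm high; the blade enters here, moving along the tray's +x, fully home when its toe meets the 4 mm lip that shuts the far end, 86 mm from the mouth. It faces to the robot's right (-y), up to 35 degrees towards the robot
- tray_pocket (a point): centre of the floor of the tray's round pocket: above the tray's origin, 18 mm over its underside; pocket 46 mm across, 4 mm deep, open on top; axes as the tray
- nut_center (a point): centre of the walnut, a ball 34 mm across (14 g) lying loose in the pocket, 17 mm above its floor; it can roll about 6 mm either way and climbs out over the rim if the tray is tipped past about 35 degrees or jerked. Its axes mean nothing.
- scale: bench scale, fixed: white case with a square steel platform 150 x 150 mm, top 50 mm above the bench, and a lower display 30 mm high reaching 140 mm from the centre towards the robot (-x). Origin: on the bench under the platform's centre; z up
- lens (a point): centre of the underside of the fixed magnifier lamp's round head (white ring 116 mm across, 26 mm thick, glass lens in it), 340 mm above the bench, looking straight down; z up. Its post is about 170 mm farther out (+x) and 130 mm to the left (+y), and its arm comes to the head from there, 370 to 415 mm up; the sides towards the robot and the robot's right are free
- brush: bystander: bench brush with a wooden handle, 190 mm long along x, 20 mm high, lying on the bench in the other of the lifter's two places; origin at the middle of its underside, handle to -x
- spare_tray: bystander: an empty sample tray of the same make standing directly on the bench behind the scale to the right; origin at the centre of its underside
- jar: bystander: closed glass jar, 72 mm across, 85 mm high, behind the scale; origin at the centre of its underside
- weight: bystander: brass calibration weight, 32 mm across, 46 mm high, on the robot's side of the lamp; origin at the centre of its underside
- nutcracker: bystander: steel nutcracker, about 155 mm long and 16 mm high, lying behind the scale; origin under its middle
Things that resemble listed ones, but are neither listed nor needed, are in the scene too. What is shaped like the part that bears nut_center but purple is not meant.

How it is judged:
On the way, in this order (a step that is already met when the one before it is completed fails the run):
1. the lifter's blade is fully home in the channel (toe within 8 mm of the lip) while the tray still stands on the scale (x of lifter_toe in the frame of tray above 0.033 m and z of lifter_toe in the frame of tray between -0.002 and 0.013 m and angle between the x axis of lifter_toe and the x axis of tray, either way round below 0.25 rad and contact force between tray and scale above 0.3 N), for 0.2 s.
2. the tray is lifted clear of the scale on the blade (height (world z) of tray_pocket above 0.085 m and contact force between tray and scale below 0.05 N and x of lifter_toe in the frame of tray above 0.02 m), for 0.2 s.
At the end, for the whole second after the job is handed in: The gripper still holds the lifter, the tray rests on its blade and on nothing else (toe within about 2 cm of the lip), the walnut is in its pocket, the pocket is within 3 cm of the lens axis and 6 to 14 cm below the lens's underside, and the tray is at rest and level within 0.12 rad (7 degrees) (horizontal distance between tray_pocket and lens below 0.03 m and z of tray_pocket in the frame of lens between -0.14 and -0.06 m and angle between tray's own z axis and vertical below 0.12 rad and linear speed of tray below 0.03 m/s and angular speed of tray below 0.2 rad/s and x of lifter_toe in the frame of tray above 0.02 m and z of lifter_toe in the frame of tray between 0.004 and 0.014 m and contact force between the fingers and anything else above 3 N and contact force between the arm and tray below 0.3 N and distance between nut_center and tray_pocket below 0.026 m); the arm keeps its last pose, push and grip.
It fails at once if the walnut leaves its pocket (distance between nut_center and tray_pocket above 0.028 m).
It fails at once if the gripper or arm touches the hot tray (contact force between the arm and tray above 0.5 N).
It fails at once if the gripper fingers touch the hot tray (contact force between the fingers and tray above 0.5 N).
It fails at once if the gripper touches the hot walnut (contact force between the fingers and nut above 0.3 N).
It fails at once if a bystander is moved more than 3 cm (distance of any of brush, spare_tray, jar, weight, nutcracker from where it was at the start of the episode above 0.03 m).
It also fails if it takes over 64 s, if anything falls off the work surface, if the arm or the gripper's body presses on something with over 40 N, if the wrist force passes 120 N, or if a joint passes its speed limit or range.

## Working session

There is one attempt and no reset: what is moved stays moved. The work goes in short steps, Python scripts to look and compute and a tool call to move; the robot and the scene stay as the last step left them, time stands still between calls to the robot, and variables do not carry over. Pictures are saved under pics/ and viewed, and the job is handed in when it is done.

Besides the shell and the picture viewer there is one more tool, called after "Request:" by a JSON object that holds its "api" and its "payload", one argument or row to a line. servo_tool: Moves the arm, as the interface text tells. Its arguments: {"type":"object","properties":{"steps":{"type":"array"},"force":{"type":"number"}},"required":["steps"]}

```bash
mkdir -p pics
cat > h.py <<'E'
import numpy as np, cv2
from rig import get_obs, camera, hand_in, tip_reach
def snap(n,f):
    c=camera(n); cv2.imwrite('pics/%s.png'%f,c['pixels']); np.savez('pics/%s.npz'%f,**{k:np.array(v) for k,v in c.items()}); return c
def load(f): return dict(np.load('pics/%s.npz'%f))
def fl(c): return c['pixels'].shape[0]/2/np.tan(np.radians(float(c['vertical_fov']))/2)
def ray(c,u,v):
    f=fl(c); d=np.array([(u-c['cx'])/f,-(v-c['cy'])/f,-1.]); T=c['T']; return T[:3,3],T[:3,:3]@d
def onz(c,u,v,z):
    o,d=ray(c,u,v); return o+d*(z-o[2])/d[2]
def proj(c,p):
    T=c['T']; q=T[:3,:3].T@(np.array(p)-T[:3,3]); f=fl(c); return c['cx']+f*q[0]/-q[2], c['cy']-f*q[1]/-q[2]
def tri(c1,p1,c2,p2):
    a,d=ray(c1,*p1); b,e=ray(c2,*p2); s=np.linalg.lstsq(np.c_[d,-e],b-a,rcond=None)[0]; P=a+s[0]*d;Q=b+s[1]*e; return (P+Q)/2,np.linalg.norm(P-Q)
E
python3 - <<'E'
from h import *
print(tip_reach if not callable(tip_reach) else tip_reach())
for n in ['scene','top','wrist']:
    c=snap(n,n+'0'); print(n,c.keys(),c['vertical_fov'],c['cx'],c['cy'],np.round(c['T'],3))
print(get_obs())
E
```

```text
0.1822
scene dict_keys(['pixels', 'vertical_fov', 'cx', 'cy', 'T']) 46.03447479150707 282.75469681241276 210.68981537085233 [[ 0.818 -0.398  0.416  1.054]
 [ 0.576  0.563 -0.593 -0.659]
 [ 0.002  0.724  0.69   0.947]
 [ 0.     0.     0.     1.   ]]
top dict_keys(['pixels', 'vertical_fov', 'cx', 'cy', 'T']) 43.48478934781651 275.354473608751 208.727698827201 [[ 0.021  0.998 -0.051  0.515]
 [-1.     0.021 -0.007 -0.031]
 [-0.006  0.051  0.999  1.353]
 [ 0.     0.     0.     1.   ]]
wrist dict_keys(['pixels', 'vertical_fov', 'cx', 'cy', 'T']) 60.78763664109867 286.1216569508383 205.4402205614898 [[ 0.294  0.92   0.259  0.257]
 [-0.956  0.283  0.079 -0.574]
 [-0.001 -0.271  0.963  0.383]
 [ 0.     0.     0.     1.   ]]
{'time': 0.15, 'q': array([-1.45050726e+00,  5.28234605e-01,  1.43359477e+00, -6.16726022e-06,
        1.18141865e+00, -1.78489119e-01]), 'joint_velocities': array([-0.00035181, -0.00214607, -0.00225573, -0.00024928,  0.0001708 ,
        0.00300418]), 'joint_torque': array([-4.44221973e-05, -4.40433848e+01, -1.76841456e+01,  6.33096253e-02,
        5.52646571e-02, -1.09170394e-04]), 'position': array([ 0.18397245, -0.59703545,  0.40401147]), 'tool_rot': array([ 9.88861673e-01,  1.48835167e-01,  2.12317079e-05, -8.27420366e-04]), 'ft_force': array([-0.19820803,  0.32275433,  0.14500245]), 'moment': array([-0.01099979, -0.04146409, -0.01465571]), 'grip_width': 0.08693357277171168}
```

View pics/scene0.png

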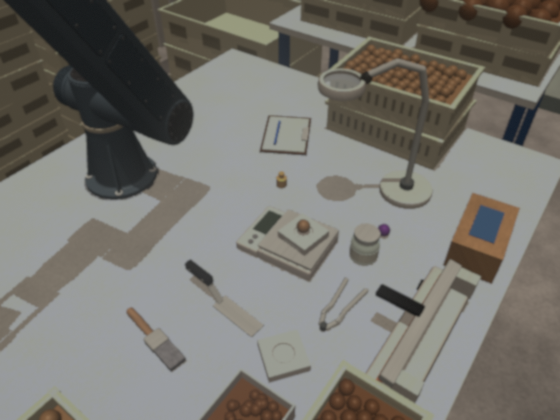

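View pics/top0.png

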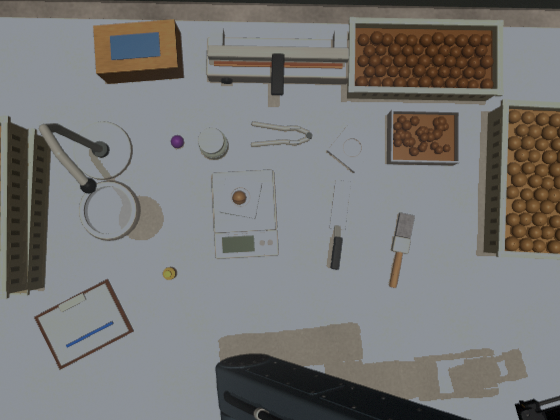

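View pics/wrist0.png

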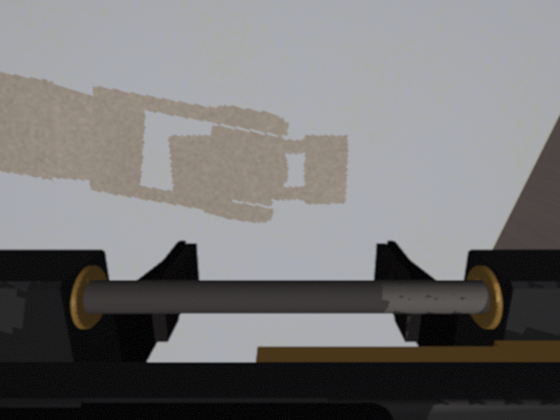

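Run:
```python
from h import *
c=load('top0'); i=c['pixels']
def crop(i,u0,v0,u1,v1,s,f): cv2.imwrite('pics/'+f,cv2.resize(i[v0:v1,u0:u1],None,fx=s,fy=s,interpolation=cv2.INTER_CUBIC))
crop(i,195,150,375,290,4.4,'c1.png')
crop(load('scene0')['pixels'],170,200,350,340,4.4,'c2.png')
```

```text
(no output)
```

View pics/c1.png

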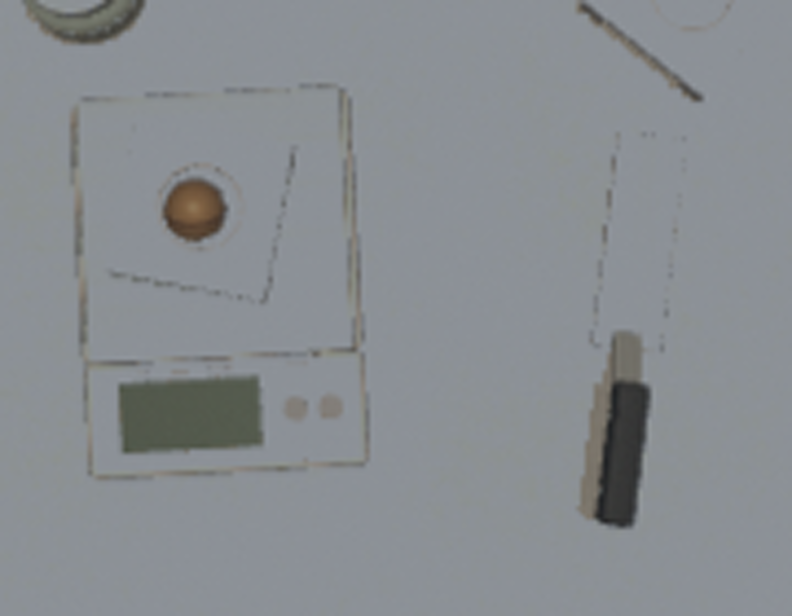

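View pics/c2.png

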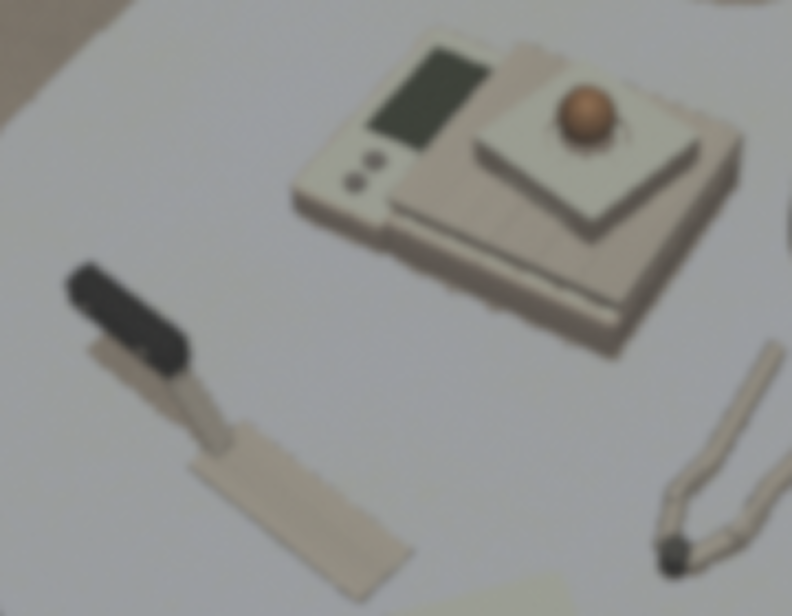

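Run:
```python
from h import *
t=load('top0'); s=load('scene0')
def m(c,roi):
    u0,v0,u1,v1=roi; i=c['pixels'][v0:v1,u0:u1]; k=(i.max(2)<75).astype(np.uint8)
    cs,_=cv2.findContours(k,0,2); q=max(cs,key=cv2.contourArea); q=q+[u0,v0]; return cv2.minAreaRect(q.astype(np.float32)),cv2.boxPoints(cv2.minAreaRect(q.astype(np.float32)))
r,b=m(t,(315,225,360,280)); print(r,b)
P=[onz(t,*p,.067) for p in b]; print(np.round(P,4)); print('sizes',[np.linalg.norm(P[i]-P[i-1]) for i in range(4)])
print('centre',onz(t,*r[0],.067))
r2,b2=m(s,(175,250,225,290)); print(r2,b2)
print('tri',tri(t,r[0],s,r2[0]))
# blade corners top crop
for p in [(617,133),(686,137),(592,346),(662,350)]:
    print('blade',onz(t,195+p[0]/4.4,150+p[1]/4.4,.003))
# scene blade corners
for p in [(412,551),(360,602),(190,465),(245,420)]:
    print('bladeS',onz(s,170+p[0]/4.4,200+p[1]/4.4,.003))
# tray
for p in [(295,147),(265,302),(107,272)]:
    print('trayT',onz(t,195+p[0]/4.4,150+p[1]/4.4,.072))
for p in [(475,138),(593,228),(699,140),(585,60)]:
    print('trayS',onz(s,170+p[0]/4.4,200+p[1]/4.4,.072))
print('nut',tri(t,(195+195/4.4,150+210/4.4),s,(170+587/4.4,200+116/4.4)))
for p in [(77,100),(343,88),(357,350),(85,362)]:
    print('platT',onz(t,195+p[0]/4.4,150+p[1]/4.4,.05))
```

```text
((335.90771484375, 252.73846435546875), (8.434361457824707, 32.24903106689453), 7.125016689300537) [[329.7231  268.2154 ]
 [333.7231  236.2154 ]
 [342.09232 237.26154]
 [338.09232 269.26154]]
[[ 0.4382 -0.1576  0.067 ]
 [ 0.5161 -0.1661  0.067 ]
 [ 0.514  -0.1865  0.067 ]
 [ 0.4361 -0.1779  0.067 ]]
sizes [np.float64(0.02046988705677005), np.float64(0.07833725256668907), np.float64(0.020532376550141708), np.float64(0.07832249494271944)]
centre [ 0.47602591 -0.17201787  0.067     ]
((198.85365295410156, 272.68292236328125), (31.859447479248047, 9.370426177978516), 38.65980529785156) [[183.4878  266.39023]
 [189.34146 259.07315]
 [214.21951 278.97562]
 [208.36584 286.2927 ]]
tri (array([ 0.47597458, -0.17325062,  0.05236002]), np.float64(0.001063838317047217))
blade [ 0.6601001  -0.17445479  0.003     ]
blade [ 0.65857427 -0.21479991  0.003     ]
blade [ 0.53531304 -0.16180623  0.003     ]
blade [ 0.53383909 -0.20254919  0.003     ]
bladeS [ 0.6636245  -0.17487787  0.003     ]
bladeS [ 0.66020172 -0.21341444  0.003     ]
bladeS [ 0.53726235 -0.19978688  0.003     ]
bladeS [ 0.5421461  -0.16091535  0.003     ]
trayT [0.64121239 0.01137799 0.072     ]
trayT [0.5547953  0.02605852 0.072     ]
trayT [0.56959294 0.11397002 0.072     ]
trayS [0.55992454 0.02572465 0.072     ]
trayS [0.65060473 0.00768598 0.072     ]
trayS [0.66297824 0.09662729 0.072     ]
trayS [0.57550532 0.11361668 0.072     ]
nut (array([0.60565017, 0.06632205, 0.08238608]), np.float64(0.0034400502986337254))
platT [0.6675487  0.13601793 0.05      ]
platT [ 0.6774217  -0.01428308  0.05      ]
platT [ 0.52957817 -0.0252969   0.05      ]
platT [0.51963203 0.12750125 0.05      ]
```

Run:
```python
from h import *
def crop(i,u0,v0,u1,v1,s,f): cv2.imwrite('pics/'+f,cv2.resize(i[v0:v1,u0:u1],None,fx=s,fy=s,interpolation=cv2.INTER_CUBIC))
a=load('top0')['pixels'][120:280,30:190]; b=load('scene0')['pixels'][40:200,290:450]
cv2.imwrite('pics/c3.png',np.hstack([cv2.resize(x,(400,400),interpolation=cv2.INTER_CUBIC) for x in(a,b)]))
```

```text
(no output)
```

View pics/c3.png

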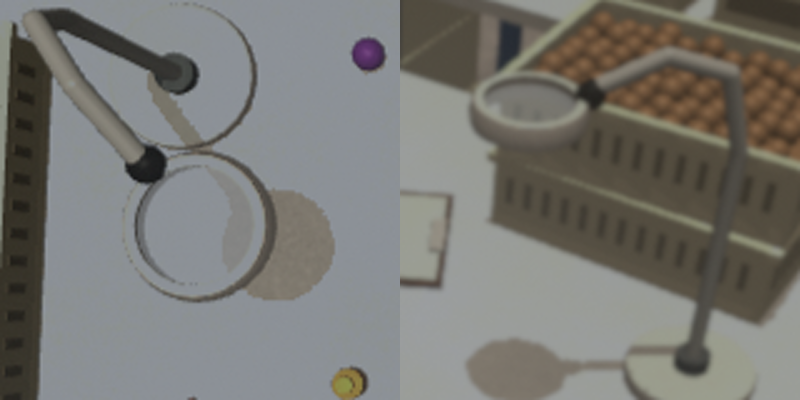

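Run:
```python
from h import *
t=load('top0'); s=load('scene0')
print(tri(t,(108,209.6),s,(342,80)))
print(onz(t,108,209.6,.366),onz(s,342,80,.366))
for a,b in [((122,224),(268,224)),((195,150),(195,298))]:
    P=[onz(t,30+x/2.5,120+y/2.5,.366) for x,y in (a,b)]; print('dia',np.linalg.norm(P[0]-P[1]))
o=get_obs(); x,y,z,w=o['tool_rot']
from scipy.spatial.transform import Rotation as R
M=R.from_quat(o['tool_rot']).as_matrix(); print(np.round(M,4))
c=load('wrist0'); T=np.eye(4);T[:3,:3]=M;T[:3,3]=o['position']; print(np.round(np.linalg.inv(T)@c['T'],4))
# target grasp
yaw=-.11; g=np.array([.4765,-.1725,.055])+.012*np.array([np.cos(yaw),np.sin(yaw),0])
for z in (.055,):
    d=g+[0,0,.164]-o['position']; print(g,M.T@d, 'turn', -(yaw-np.arctan2(M[1,0],M[0,0])))
```

```text
(array([0.55753014, 0.29190019, 0.36224041]), np.float64(0.0014391919210208482))
[0.55678267 0.29022864 0.366     ] [0.56117064 0.28642949 0.366     ]
dia 0.11005397709596973
dia 0.11150545408683353
[[ 9.557e-01  2.944e-01 -2.000e-04]
 [ 2.944e-01 -9.557e-01  1.600e-03]
 [ 3.000e-04 -1.600e-03 -1.000e+00]]
[[-4.000e-04  9.626e-01  2.711e-01  7.620e-02]
 [ 1.000e+00  6.000e-04 -8.000e-04 -5.000e-04]
 [-9.000e-04  2.711e-01 -9.626e-01  2.130e-02]
 [ 0.000e+00  0.000e+00  0.000e+00  1.000e+00]]
[ 0.48842747 -0.17381734  0.055     ] [ 0.41548942 -0.31454796  0.18564425] turn 0.4087802978699745
```

Request:
{"api": "servo_tool", "payload": {
  "steps": [0.087,0.02,-0.015,0.005,0.02,0.087,0.06,-0.045,0.015,0.06,0.087,0.1,-0.076,0.025,0.1,0.087,0.145,-0.11,0.035,0.14,0.087,0.19,-0.144,0.045,0.19,0.087,0.235,-0.178,0.055,0.23,0.087,0.28,-0.212,0.065,0.28,0.087,0.325,-0.246,0.075,0.32,0.087,0.365,-0.276,0.085,0.36,0.087,0.395,-0.3,0.092,0.39,0.087,0.41,-0.31,0.095,0.405,0.087,0.4155,-0.3145,0.095,0.409],
  "force": 60
}}

```text
time: 1.65
position: [0.489, -0.1734, 0.3094]
tool_rot: [0.999, -0.054, -0.0, -0.0]
ft_force: [-0.2, 0.4, 0.5]
grip_width: 0.0871
```

Run:
```python
from h import *
c=snap('wrist','w1'); o=get_obs(); print(o['position'],o['tool_rot'])
```

```text
[ 0.48900274 -0.17340236  0.30958696] [ 9.98516652e-01 -5.44466563e-02 -1.07847733e-04 -2.14806344e-04]
```

View pics/w1.png

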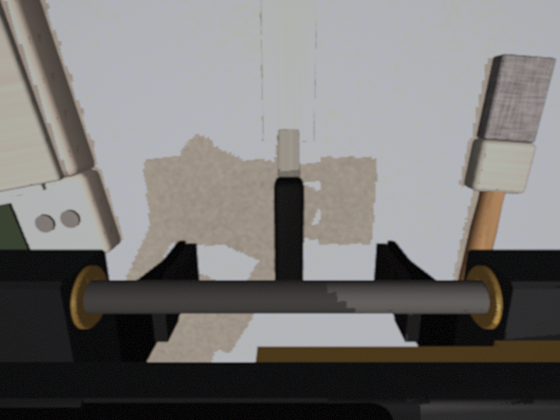

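Run:
```python
from h import *
c=load('w1')
for p in [(275,180),(303,180),(275,280),(303,280)]: print(onz(c,*p,.067))
for p in [(262,140),(313,140),(262,20),(317,20)]: print(onz(c,*p,.003))
```

```text
[ 0.51977364 -0.16863762  0.067     ]
[ 0.51785939 -0.18614807  0.067     ]
[ 0.45080952 -0.16052081  0.067     ]
[ 0.44873047 -0.17949586  0.067     ]
[ 0.5397843  -0.15881749  0.003     ]
[ 0.53542668 -0.19871083  0.003     ]
[ 0.62470896 -0.16966204  0.003     ]
[ 0.62040627 -0.20913777  0.003     ]
```

Request:
{"api": "servo_tool", "payload": {
  "steps": [0.087,0,0.0,0.02,0,0.087,0,0.001,0.045,0,0.087,0,0.001,0.07,0,0.087,0,0.001,0.085,0,0.087,0,0.001,0.09,0,0.087,0,0.001,0.09,0,0.0,0,0.001,0.09,0,0.0,0,0.001,0.09,0,0.0,0,0.001,0.09,0,0.0,0,0.001,0.09,0,0.0,0,0.001,0.09,0,0.0,0,0.001,0.09,0],
  "force": 60
}}

```text
time: 3.2
position: [0.4884, -0.1754, 0.2197]
tool_rot: [0.998, -0.055, -0.0, -0.0]
ft_force: [0.2, -0.3, 0.6]
grip_width: 0.0351
```

Request:
{"api": "servo_tool", "payload": {
  "steps": [0,0,0,0,0,0,0,0,0,0,0,0,0,0,0,0,0,0,0,0]
}}

```text
time: 3.7
position: [0.4884, -0.1754, 0.2197]
tool_rot: [0.998, -0.055, -0.0, -0.0]
ft_force: [-0.6, 0.7, -0.7]
grip_width: 0.0193
```

Request:
{"api": "servo_tool", "payload": {
  "steps": [0,0,0,-0.004,0,0,0,0,-0.015,0,0,0,0,-0.035,0,0,0,0,-0.055,0,0,0,0,-0.075,0,0,0,0,-0.095,0,0,0,0,-0.11,0,0,0,0,-0.118,0,0,0,0,-0.12,0,0,0,0,-0.12,0]
}}

```text
time: 4.95
position: [0.4882, -0.1753, 0.3394]
tool_rot: [0.998, -0.055, -0.0, -0.0]
ft_force: [0.3, -0.7, -1.5]
grip_width: 0.0197
```

Run:
```python
from h import *
w=snap('wrist','w2'); t=snap('top','t2'); s=snap('scene','s2'); o=get_obs(); print(o['position'],o['tool_rot'],o['ft_force'],o['moment'])
a=t['pixels'][130:290,260:420]; b=s['pixels'][150:350,150:350]
cv2.imwrite('pics/c4.png',np.hstack([cv2.resize(a,(400,400)),cv2.resize(b,(400,400))]))
```

```text
[ 0.48824181 -0.17532597  0.33910359] [ 9.98479704e-01 -5.51155963e-02 -6.41715946e-04 -3.72934301e-04] [ 0.15957202 -0.50564298 -2.51509836] [0.00984471 0.14442685 0.04021763]
```

View pics/c4.png

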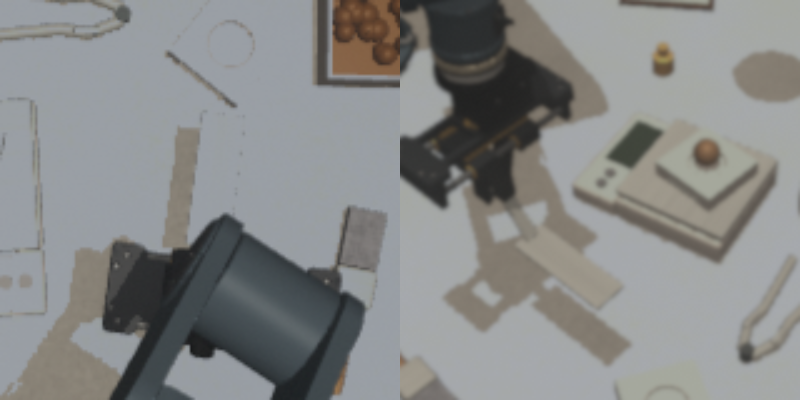

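View pics/w2.png

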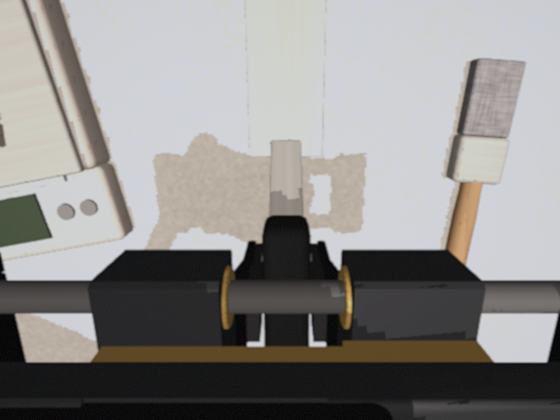

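Run:
```python
from h import *
from scipy.spatial.transform import Rotation as R
t=load('t2');s=load('s2');w=load('w2');o=get_obs()
M=R.from_quat(o['tool_rot']).as_matrix()
a=tri(t,(260+202/2.5,130+112/2.5),s,(150+223/2,150+287/2)); b=tri(t,(260+244/2.5,130+115/2.5),s,(150+200/2,150+306/2))
print(a,b,np.linalg.norm(a[0]-b[0]))
for P in (a[0],b[0]): print('tool',M.T@(P-o['position']))
for z in (.10,.11,.12,.1215,.13):
    P=[onz(w,*p,z) for p in [(249,155),(322,155)]]; print(z,np.linalg.norm(P[0]-P[1]),P, M.T@((P[0]+P[1])/2-o['position']))
    P=[onz(w,*p,z) for p in [(247,5),(325,5)]]; print(z,np.linalg.norm(P[0]-P[1]))
```

```text
(array([ 0.66120563, -0.17498764,  0.1173266 ]), np.float64(0.0008442420355314109)) (array([ 0.65920046, -0.21259299,  0.12513122]), np.float64(0.003340806999260213)) 0.03845900016421549
tool [ 0.17216892 -0.0192239   0.22156249]
tool [0.17430458 0.0183684  0.2137297 ]
0.1 0.0444445503350869 [array([ 0.53677185, -0.15686541,  0.1       ]), array([ 0.53186077, -0.20103779,  0.1       ])] [ 0.04650982 -0.00130639  0.23904323]
0.1 0.04264168952455276
0.11 0.0424069927773115 [array([ 0.53800792, -0.15803853,  0.11      ]), array([ 0.53332198, -0.20018583,  0.11      ])] [ 0.04785471 -0.00130196  0.22904143]
0.11 0.040686784004933314
0.12 0.040369435219536086 [array([ 0.53924399, -0.15921165,  0.12      ]), array([ 0.5347832 , -0.19933387,  0.12      ])] [ 0.04919961 -0.00129754  0.21903964]
0.12 0.03873187848531388
0.1215 0.04006380158586978 [array([ 0.5394294 , -0.15938761,  0.1215    ]), array([ 0.53500238, -0.19920607,  0.1215    ])] [ 0.04940134 -0.00129687  0.21753937]
0.1215 0.038438642657371
0.13 0.0383318776617607 [array([ 0.54048005, -0.16038477,  0.13      ]), array([ 0.53624441, -0.19848191,  0.13      ])] [ 0.0505445  -0.00129311  0.20903785]
0.13 0.03677697296569445
```

Request:
{"api": "servo_tool", "payload": {
  "steps": [0,0.001,0,0,-0.03,0,0.005,0,0,-0.1,0,0.012,0.001,0,-0.22,0,0.02,0.002,0,-0.37,0,0.028,0.003,0,-0.52,0,0.036,0.004,0,-0.67,0,0.044,0.005,0,-0.82,0,0.052,0.006,0,-0.97,0,0.06,0.007,0,-1.12,0,0.067,0.008,0,-1.26,0,0.072,0.008,0,-1.37,0,0.075,0.008,0,-1.45]
}}

```text
time: 6.6
position: [0.5624, -0.1917, 0.3394]
tool_rot: [0.783, 0.622, -0.0, 0.0]
ft_force: [-0.7, -0.9, -2.0]
grip_width: 0.0196
```

Request:
{"api": "servo_tool", "payload": {
  "steps": [0,0.0,0,0,-0.03,0,0.0,0,0,-0.05,0,0,0,0,-0.06,0,0,0,0,-0.06]
}}

```text
time: 7.1
position: [0.562, -0.1916, 0.3397]
tool_rot: [0.765, 0.644, -0.0, -0.0]
ft_force: [-0.3, -0.5, -1.7]
grip_width: 0.0194
```

Run:
```python
from h import *
w=snap('wrist','w3'); t=snap('top','t3'); s=snap('scene','s3'); o=get_obs(); print(o['position'],o['tool_rot'],o['ft_force'],o['moment'])
a=t['pixels'][140:300,195:355]; b=s['pixels'][170:330,190:350]
cv2.imwrite('pics/c5.png',np.hstack([cv2.resize(a,(400,400)),cv2.resize(b,(400,400))]))
```

```text
[ 0.56204658 -0.19162216  0.33982268] [7.64959807e-01 6.44078012e-01 3.13186795e-05 8.15024770e-05] [ 0.34711986  0.79398759 -2.07747394] [-0.10423693 -0.11550999 -0.0271589 ]
```

View pics/c5.png

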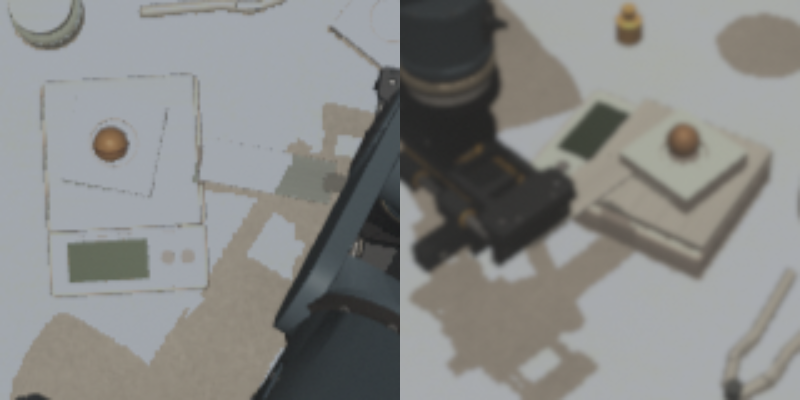

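View pics/w3.png

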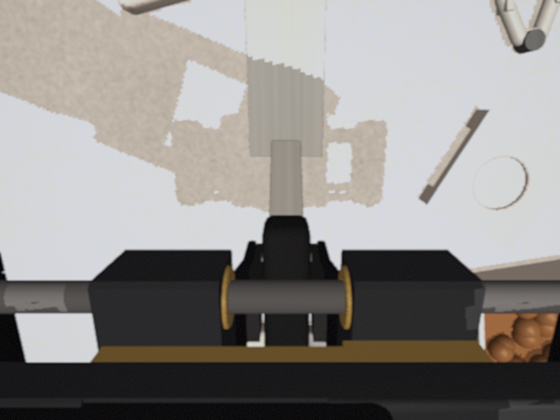

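Run:
```python
from h import *
t=load('t3'); a=t['pixels'][160:225,205:315]
g=cv2.resize(a,None,fx=7,fy=7,interpolation=cv2.INTER_CUBIC); g=cv2.convertScaleAbs(g,alpha=3,beta=-260)
cv2.imwrite('pics/c6.png',g)
```

```text
(no output)
```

View pics/c6.png

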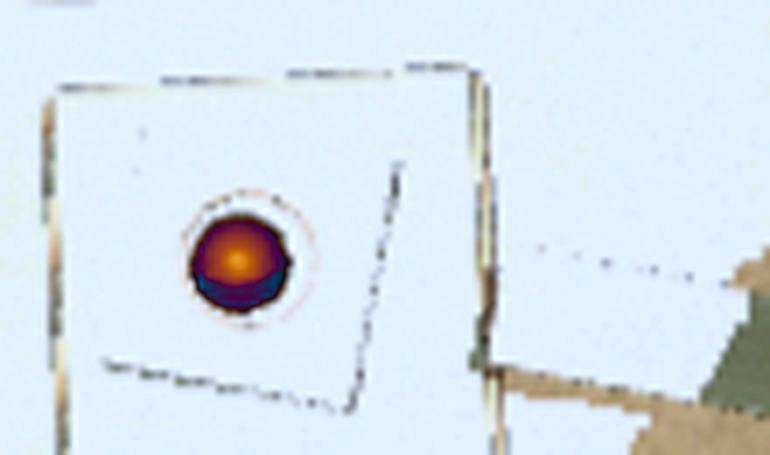

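Run:
```python
from h import *
t=load('t3'); s=load('scene0')
P=lambda u,v,z: onz(t,205+u/7,160+v/7,z)
an=lambda a,b: np.degrees(np.arctan2(*(b-a)[[1,0]]))
A=P(399,161,.072);B=P(350,412,.072);D=P(104,362,.072);print(A,B,D,np.linalg.norm(A-B),np.linalg.norm(B-D))
print('yaw', an(B,A)+90, an(B,D)); print('centre',(A+D)/2,'pocket',P(250,258,.072))
print('blade yaw',an(P(730,283,.12),P(540,247,.12)),an(P(700,403,.12),P(505,370,.12)))
print('blade mid', (P(540,247,.12)+P(505,370,.12))/2)
# scene pocket circle & nut
```

```text
[0.64221313 0.01151142 0.072     ] [0.55424616 0.02659956 0.072     ] [0.56987363 0.11266246 0.072     ] 0.08925155478662779 0.08747022174136035
yaw 80.26730232429398 79.70825524290585
centre [0.60604338 0.06208694 0.072     ] pocket [0.60721331 0.06269868 0.072     ]
blade yaw 80.42088848437203 81.5757647658319
blade mid [ 0.58867414 -0.03259801  0.12      ]
```

Request:
{"api": "servo_tool", "payload": {
  "steps": [0,0.0,0.0,0.005,0,0,0.0,0.001,0.015,0,0,0.002,0.002,0.03,0,0,0.006,0.002,0.045,0,0,0.01,0.002,0.055,0,0,0.014,0.002,0.06,0,0,0.018,0.002,0.064,0,0,0.018,0.002,0.0655,0,0,0.018,0.002,0.0655,0]
}}

```text
time: 8.38
position: [0.5672, -0.1742, 0.2745]
tool_rot: [0.765, 0.644, 0.0, 0.0]
ft_force: [0.2, 0.2, -1.2]
grip_width: 0.0192
```

Run:
```python
from h import *
t=snap('top','t4'); s=snap('scene','s4'); o=get_obs(); print(o['position'],o['tool_rot'],o['ft_force'],o['moment'])
a=t['pixels'][150:230,205:305]; b=s['pixels'][190:290,230:355]
cv2.imwrite('pics/c7.png',cv2.convertScaleAbs(cv2.resize(a,(800,640),interpolation=cv2.INTER_CUBIC)[:600],alpha=2.5,beta=-200)); cv2.imwrite('pics/c8.png',cv2.resize(b,(750,600),interpolation=cv2.INTER_CUBIC))
```

```text
[ 0.56723008 -0.17438016  0.27465377] [7.64961664e-01 6.44075655e-01 1.59031399e-04 4.21359845e-04] [-1.03772974 -0.61318124 -1.47525145] [-0.14406036 -0.05540906 -0.01707715]
```

View pics/c7.png

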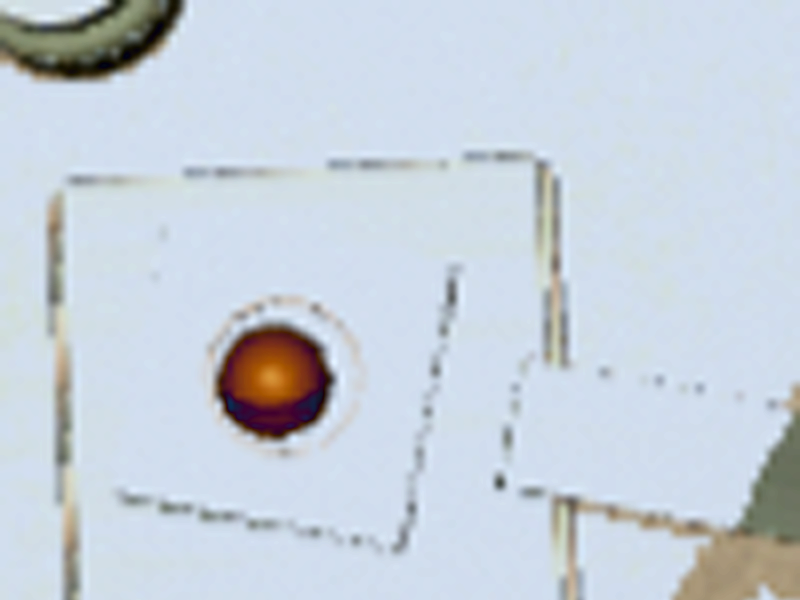

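View pics/c8.png

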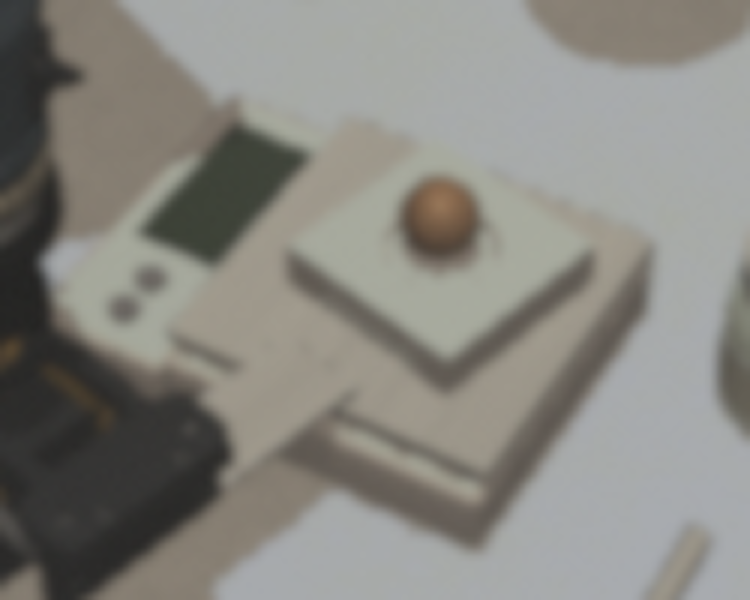

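Request:
{"api": "servo_tool", "payload": {
  "steps": [0,0,0,0.001,0,0,0,0,0.002,0,0,0,0,0.0025,0,0,0,0,0.0025,0]
}}

```text
time: 8.98
position: [0.5671, -0.1742, 0.2717]
tool_rot: [0.765, 0.644, -0.0, -0.0]
ft_force: [0.7, -0.3, -1.7]
grip_width: 0.0194
```

Run:
```python
from h import *
o=get_obs(); print(o['position'],o['ft_force'],o['moment'])
```

```text
[ 0.56706954 -0.17419735  0.27166074] [ 0.67324022 -0.30554176 -1.67204945] [-0.15327906 -0.09454698 -0.00640861]
```

Request:
{"api": "servo_tool", "payload": {
  "steps": [0,0,0,0.0008,0,0,0,0,0.0015,0,0,0,0,0.0015,0,0,0,0,0.0015,0]
}}

```text
time: 9.48
position: [0.5671, -0.1742, 0.2703]
tool_rot: [0.765, 0.644, 0.0, -0.0]
ft_force: [0.8, -0.4, -1.8]
grip_width: 0.0196
```

Run:
```python
from h import *
o=get_obs(); print(o['position'],o['ft_force'],o['moment'])
```

```text
[ 0.56710763 -0.17419016  0.27025833] [ 0.77843979 -0.41913775 -1.8241796 ] [-0.11275818 -0.11490646 -0.0083091 ]
```

Request:
{"api": "servo_tool", "payload": {
  "steps": [0,0,0,-0.002,0,0,0,0,-0.0045,0,0,0.004,0,-0.0045,0,0,0.012,0,-0.0045,0,0,0.022,0,-0.0045,0,0,0.032,0,-0.0045,0,0,0.042,0,-0.0045,0,0,0.052,0,-0.0045,0,0,0.062,0,-0.0045,0,0,0.072,0,-0.0045,0,0,0.08,0,-0.0045,0,0,0.084,0,-0.0045,0]
}}

```text
time: 10.98
position: [0.5815, -0.0908, 0.2747]
tool_rot: [0.765, 0.644, -0.0, -0.0]
ft_force: [-1.1, 0.7, -2.3]
grip_width: 0.0194
```

```bash
cat > look.py <<'E'
from h import *
import sys
n=sys.argv[1]
t=snap('top','t'+n); s=snap('scene','s'+n); o=get_obs(); print(o['position'],o['tool_rot'],o['ft_force'],o['moment'],o['grip_width'])
a=t['pixels'][150:230,205:305]; b=s['pixels'][190:290,230:355]
cv2.imwrite('pics/top%s.png'%n,cv2.convertScaleAbs(cv2.resize(a,(800,640),interpolation=cv2.INTER_CUBIC)[:600],alpha=2.5,beta=-200)); cv2.imwrite('pics/sc%s.png'%n,cv2.resize(b,(750,600),interpolation=cv2.INTER_CUBIC))
E
python3 look.py 5
```

```text
[ 0.58143996 -0.09102104  0.27473809] [ 7.64730603e-01  6.44350139e-01 -3.79366607e-05 -3.55157711e-05] [-0.48344524 -0.50635944 -1.82570792] [-0.08785756 -0.08600356  0.0211743 ] 0.0195066030060857
```

View pics/top5.png

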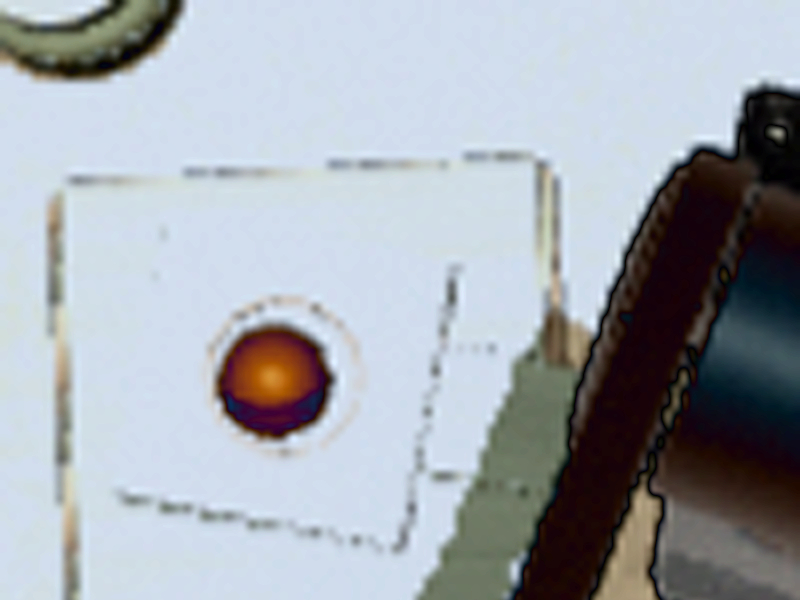

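View pics/sc5.png

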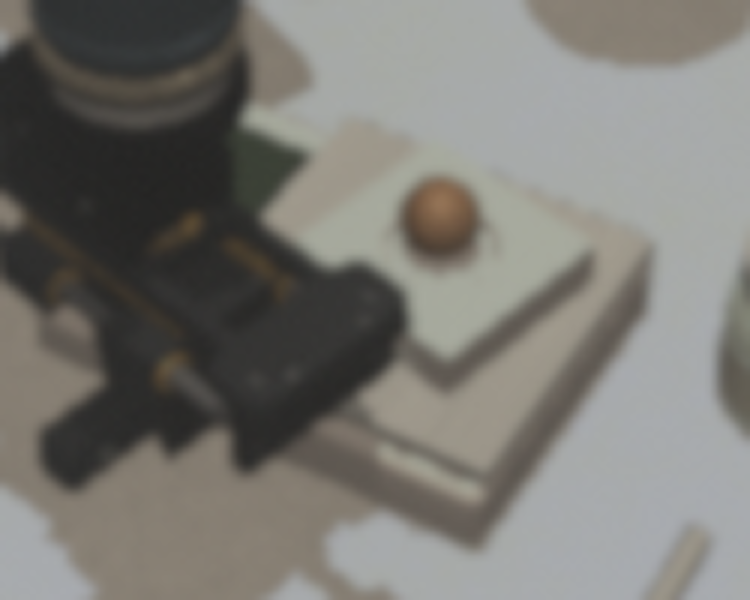

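Request:
{"api": "servo_tool", "payload": {
  "steps": [0,0.003,0,0,0,0,0.008,0,0,0,0,0.013,0,0,0,0,0.016,0,0,0,0,0.018,0,0,0,0,0.019,0,0,0,0,0.02,0,0,0,0,0.02,0,0,0]
}}

```text
time: 12.08
position: [0.5848, -0.0717, 0.2748]
tool_rot: [0.765, 0.644, -0.0, -0.0]
ft_force: [-0.6, -0.4, -2.2]
grip_width: 0.0197
```

```bash
python3 look.py 6
```

```text
[ 0.58480896 -0.07180342  0.27476307] [7.64939933e-01 6.44101621e-01 1.46728003e-05 3.27051535e-05] [ 0.12829733  0.39514001 -1.78807107] [-0.14461745 -0.10388767  0.00837802] 0.018998717413285727
```

View pics/top6.png

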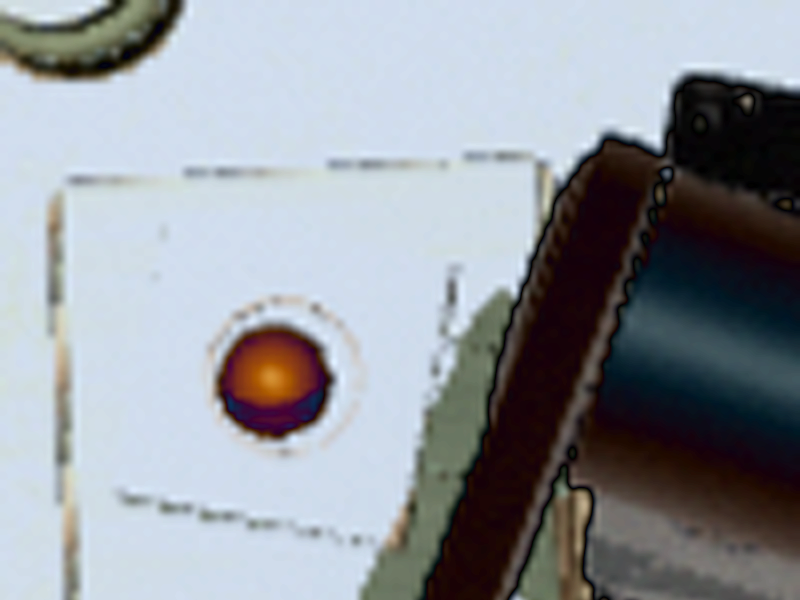

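Request:
{"api": "servo_tool", "payload": {
  "steps": [0,0.001,0,0,0,0,0.002,0,0,0,0,0.003,0,0,0,0,0.004,0,0,0,0,0.004,0,0,0,0,0.004,0,0,0]
}}

```text
time: 12.92
position: [0.5855, -0.0678, 0.2748]
tool_rot: [0.765, 0.644, 0.0, 0.0]
ft_force: [0.6, 0.0, -2.4]
grip_width: 0.0197
```

```bash
python3 look.py 7
python3 - <<'E'
from h import *
for n in '4567':
    i=load('t'+n)['pixels'][150:230,205:305].astype(np.uint8); h=cv2.cvtColor(i,cv2.COLOR_BGR2HSV)
    k=(h[...,1]>90)&(h[...,0]<22); k[:,60:]=0; k[:30]=0;k[60:]=0
    m=cv2.moments(k.astype(np.uint8)); print(n,m['m00'],m['m10']/m['m00'],m['m01']/m['m00'])
    a=load('t4')['pixels'][150:230,205:305].astype(np.float32); b=i.astype(np.float32)
    R=np.s_[55:72,10:45]; print(cv2.phaseCorrelate(a[R].mean(2),b[R].mean(2)))
E
```

```text
[ 0.58547391 -0.06781464  0.27474095] [ 7.64927094e-01  6.44116868e-01 -9.75924723e-06 -1.40722267e-05] [ 0.38777296  0.3396916  -1.50631426] [-0.07453118 -0.0476779   0.00159519] 0.019547489897216927
4 118.0 33.49152542372882 47.347457627118644
((0.0, 0.0), 1.0)
5 121.0 33.611570247933884 47.413223140495866
((-0.016649078276081752, -0.03761552067030216), 0.9990527630082251)
6 122.0 33.64754098360656 47.450819672131146
((-0.014566317182410415, -0.010248443842691302), 0.9982530037286105)
7 120.0 33.55833333333333 47.416666666666664
((0.012213702001901083, 0.06068552521284687), 0.9983823673776638)
```

View pics/top7.png

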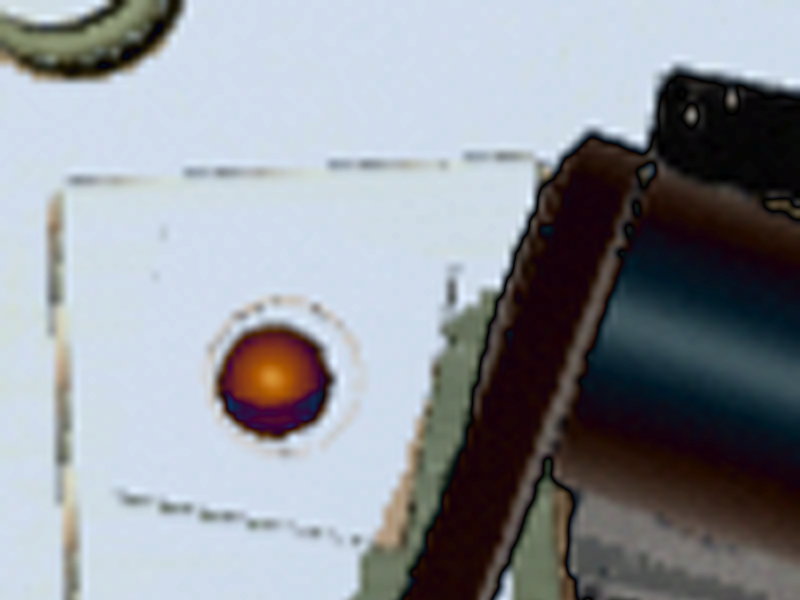

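Request:
{"api": "servo_tool", "payload": {
  "steps": [0,0.001,0,0,0,0,0.002,0,0,0,0,0.003,0,0,0,0,0.0035,0,0,0,0,0.0035,0,0,0,0,0.0035,0,0,0]
}}

```text
time: 13.78
position: [0.5861, -0.0643, 0.2747]
tool_rot: [0.765, 0.644, 0.0, -0.0]
ft_force: [0.3, -0.4, -2.0]
grip_width: 0.0192
```

```bash
python3 look.py 8
cat > cmp.py <<'E'
from h import *
import sys
for n in sys.argv[1:]:
    i=load('t'+n)['pixels'][150:230,205:305].astype(np.uint8); h=cv2.cvtColor(i,cv2.COLOR_BGR2HSV)
    k=(h[...,1]>90)&(h[...,0]<22); k[:,60:]=0; k[:30]=0;k[60:]=0
    m=cv2.moments(k.astype(np.uint8)); print(n,m['m00'],m['m10']/m['m00'],m['m01']/m['m00'])
    a=load('t4')['pixels'][150:230,205:305].astype(np.float32); b=i.astype(np.float32)
    R=np.s_[55:72,10:45]; print(cv2.phaseCorrelate(a[R].mean(2),b[R].mean(2)))
E
python3 cmp.py 7 8
```

```text
[ 0.58606355 -0.06433681  0.27475056] [ 7.64932724e-01  6.44110183e-01  5.35379782e-06 -2.61915291e-05] [-0.37544466 -0.84651039 -1.06262889] [-0.17170497 -0.05947445 -0.02723062] 0.01966270758601004
7 120.0 33.55833333333333 47.416666666666664
((0.012213702001901083, 0.06068552521284687), 0.9983823673776638)
8 122.0 33.64754098360656 47.450819672131146
((0.2805816911152057, 0.5203371065790954), 0.9295037983008373)
```

Run:
```python
import cv2,numpy as np
a=cv2.imread('pics/top7.png')[150:600,50:470];b=cv2.imread('pics/top8.png')[150:600,50:470]
cv2.imwrite('pics/c9.png',cv2.resize(np.hstack([a,b]),(800,430)))
```

```text
(no output)
```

View pics/c9.png

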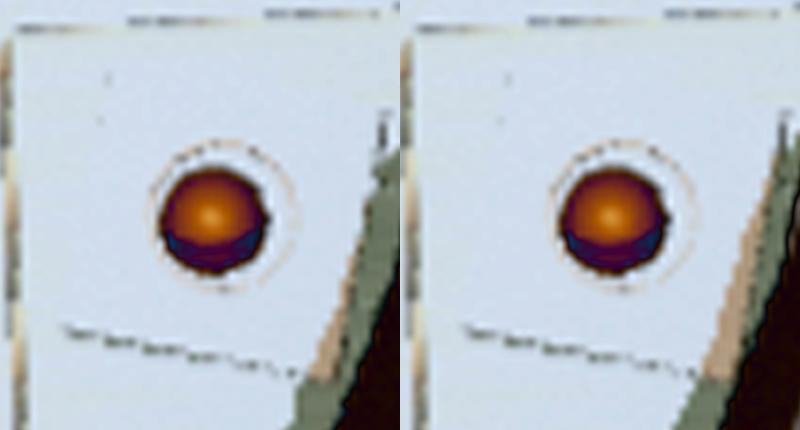

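View pics/sc8.png

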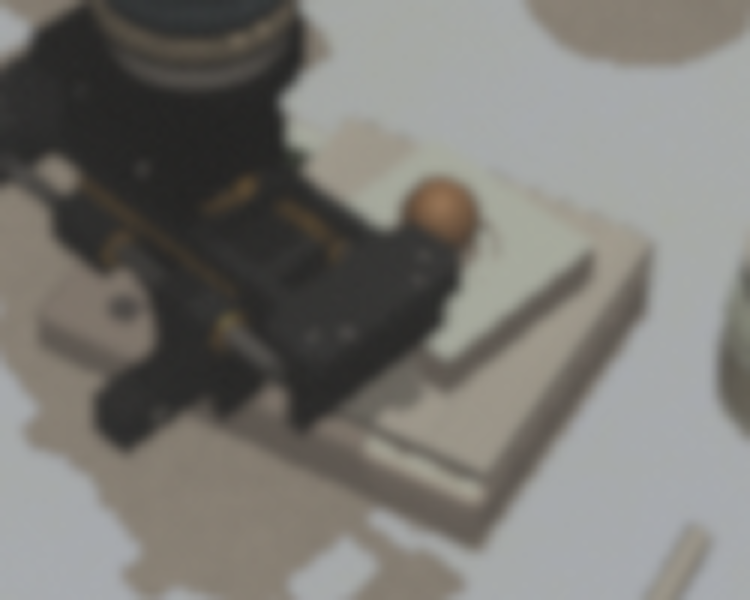

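Request:
{"api": "servo_tool", "payload": {
  "steps": [0,0.001,0,0,0,0,0.002,0,0,0,0,0.003,0,0,0,0,0.003,0,0,0,0,0.003,0,0,0]
}}

```text
time: 14.5
position: [0.5866, -0.0613, 0.2748]
tool_rot: [0.765, 0.644, 0.0, -0.0]
ft_force: [-0.0, -0.8, -0.9]
grip_width: 0.0197
```

```bash
python3 look.py 9
python3 - <<'E'
from h import *
c=load('t4')
P=lambda u,v,z: onz(c,205+u/8,150+v/8,z)
print('toe',P(530,357,.056),P(500,485,.056),'mouth',P(452,266,.072),P(403,550,.072))
import cv2,numpy as np
a=cv2.imread('pics/top7.png')[150:600,50:470];b=cv2.imread('pics/top9.png')[150:600,50:470]
cv2.imwrite('pics/c9.png',cv2.resize(np.hstack([a,b]),(800,430)))
w=snap('wrist','w9')
E
```

```text
[ 0.58660074 -0.06130638  0.27472142] [ 7.64918127e-01  6.44127515e-01  4.45430866e-05 -3.63250206e-05] [ 0.47507031 -0.94992683 -1.29681502] [-0.24764473 -0.05621473 -0.01285125] 0.019508609152711073
toe [ 0.61545092 -0.01144974  0.056     ] [ 0.57569367 -0.0030476   0.056     ] mouth [0.64157521 0.01271925 0.072     ] [0.55452608 0.02569246 0.072     ]
```

View pics/c9.png

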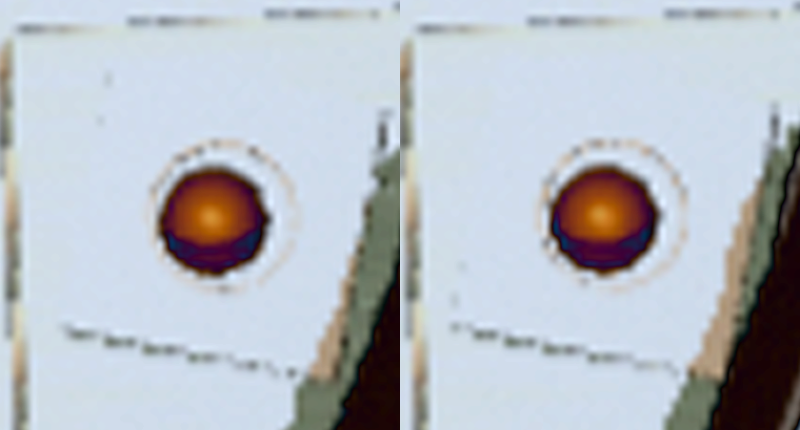

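View pics/w9.png

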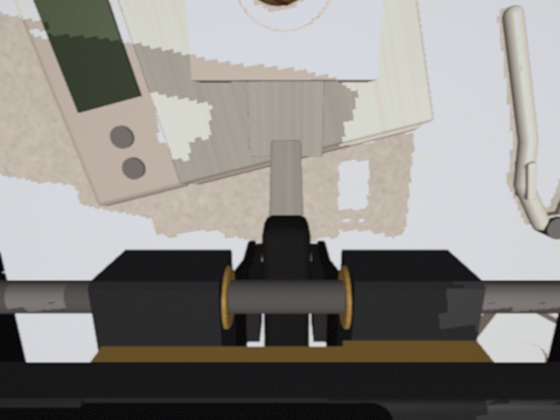

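Request:
{"api": "servo_tool", "payload": {
  "steps": [0,-0.0005,0,-0.001,0,0,-0.001,0,-0.002,0,0,-0.001,0,-0.003,0,0,-0.001,0,-0.004,0,0,-0.001,0,-0.005,0,0,-0.001,0,-0.006,0,0,-0.001,0,-0.007,0,0,-0.001,0,-0.008,0,0,-0.001,0,-0.009,0,0,-0.001,0,-0.01,0,0,-0.001,0,-0.01,0]
}}

```text
time: 16.02
position: [0.5865, -0.0623, 0.2849]
tool_rot: [0.765, 0.644, 0.0, 0.0]
ft_force: [0.2, -0.9, -2.9]
grip_width: 0.0191
```

```bash
python3 look.py 10
python3 - <<'E'
from h import *
w=snap('wrist','w10')
E
```

```text
[ 0.58642061 -0.06235931  0.28477485] [7.64901616e-01 6.44147124e-01 3.40181460e-06 1.10950399e-05] [-0.20852943 -0.18018952 -3.09998115] [-0.28604434 -0.03881368  0.00265804] 0.019536679093155058
```

View pics/sc10.png

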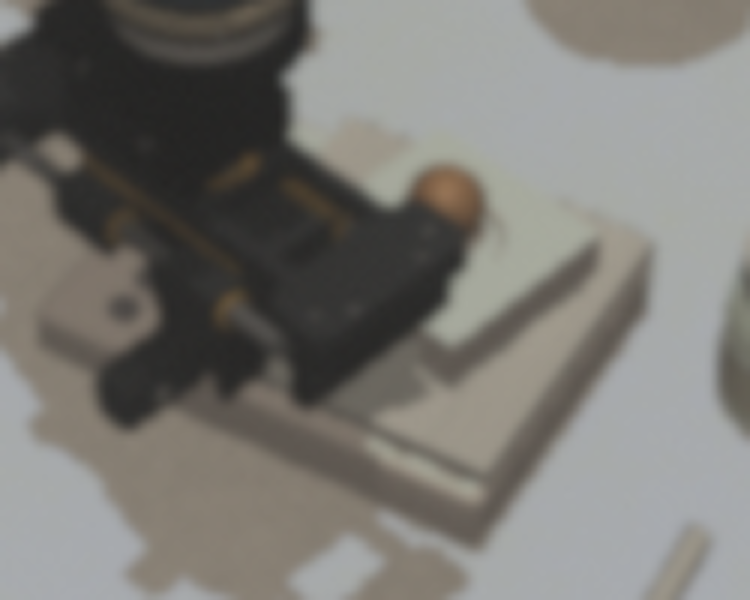

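View pics/w10.png

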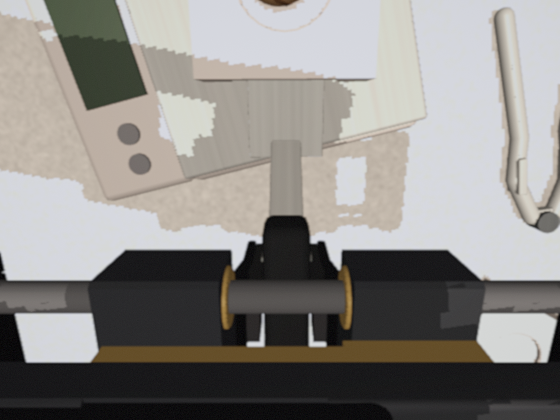

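Request:
{"api": "servo_tool", "payload": {
  "steps": [0,0,0,-0.001,0,0,0,0,-0.003,0,0,0,0,-0.006,0,0,0,0,-0.01,0,0,0,0,-0.015,0,0,0,0,-0.021,0,0,0,0,-0.027,0,0,0,0,-0.033,0,0,0,0,-0.037,0,0,0,0,-0.039,0,0,0,0,-0.04,0,0,0,0,-0.04,0]
}}

```text
time: 17.68
position: [0.5864, -0.0623, 0.3246]
tool_rot: [0.765, 0.644, -0.0, -0.0]
ft_force: [0.0, -0.3, -3.1]
grip_width: 0.0195
```

```bash
python3 look.py 11
python3 - <<'E'
from h import *
w=snap('wrist','w11')
E
```

```text
[ 0.58635848 -0.06233588  0.32456142] [ 7.64902652e-01  6.44145856e-01 -1.20559661e-04 -1.88782946e-04] [-0.68497642 -0.01728789 -3.01115145] [-0.30379059 -0.06319036  0.01929283] 0.0198888927871664
```

View pics/sc11.png

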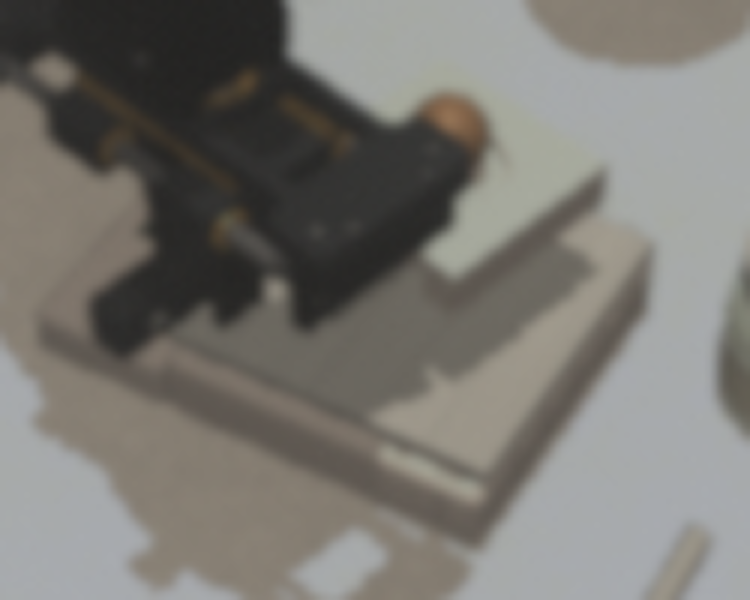

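View pics/w11.png

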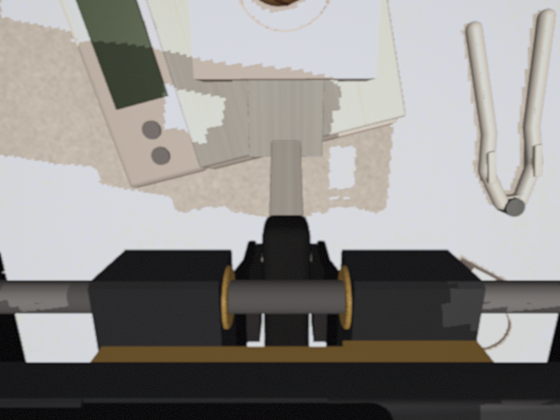

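Run:
```python
from h import *
from scipy.spatial.transform import Rotation as R
w=load('w11'); o=get_obs(); M=R.from_quat(o['tool_rot']).as_matrix(); z=o['position'][2]-.2197+.013
A,B=onz(w,194,79.5,z),onz(w,378,79.5,z); print(np.linalg.norm(A-B)); m=(A+B)/2; a=M.T@(m-o['position']); print('mouth mid in tool',a,'centre',a+[.045,0,0])
C=o['position']+M@(a+[.045,0,0]); print('tray centre world',C)
i=load('t11')['pixels'][140:240,195:320]; cv2.imwrite('pics/c12.png',cv2.convertScaleAbs(cv2.resize(i,None,fx=6,fy=6,interpolation=cv2.INTER_CUBIC),alpha=2.5,beta=-200))
```

```text
0.09012233633258553
mouth mid in tool [0.08716719 0.00158254 0.20670415] centre [0.13216719 0.00158254 0.20670415]
tray centre world [0.61033659 0.0676317  0.11784331]
```

View pics/c12.png

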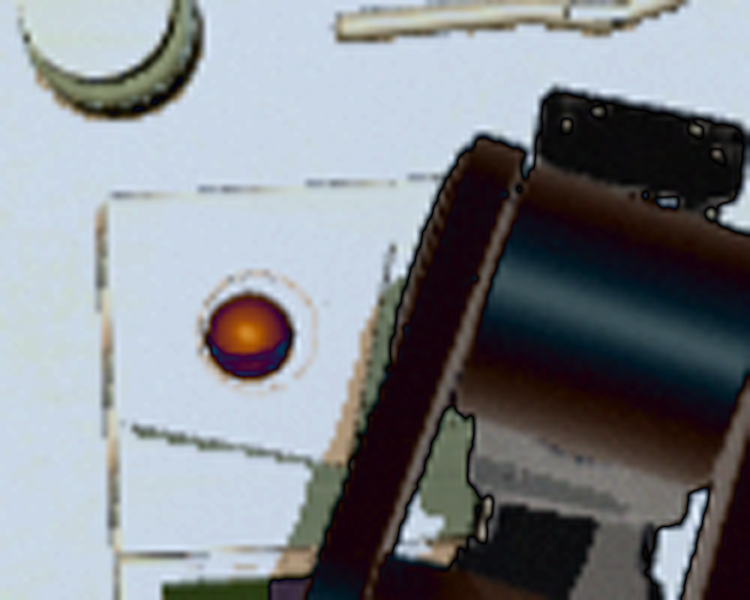

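Request:
{"api": "servo_tool", "payload": {
  "steps": [0,0.0008,-0.0003,-0.0005,0,0,0.0024,-0.001,-0.0014,0,0,0.0057,-0.0024,-0.0033,0,0,0.0106,-0.0044,-0.0061,0,0,0.0171,-0.0071,-0.0098,0,0,0.0253,-0.0105,-0.0145,0,0,0.0351,-0.0146,-0.0201,0,0,0.0449,-0.0187,-0.0257,0,0,0.0547,-0.0228,-0.0313,0,0,0.0644,-0.0268,-0.0369,0,0,0.0742,-0.0309,-0.0425,0,0,0.084,-0.035,-0.0481,0]
}}

```text
time: 19.32
position: [0.566, 0.0271, 0.3732]
tool_rot: [0.765, 0.644, -0.0, -0.0]
ft_force: [0.7, -0.4, -2.8]
grip_width: 0.0197
```

Request:
{"api": "servo_tool", "payload": {
  "steps": [0,0.0098,-0.0041,-0.0056,0,0,0.0196,-0.0082,-0.0112,0,0,0.0294,-0.0122,-0.0168,0,0,0.0392,-0.0163,-0.0224,0,0,0.0489,-0.0204,-0.028,0,0,0.0587,-0.0245,-0.0336,0,0,0.0685,-0.0285,-0.0392,0,0,0.0783,-0.0326,-0.0449,0,0,0.0881,-0.0367,-0.0505,0,0,0.0963,-0.0401,-0.0551,0,0,0.1036,-0.0432,-0.0593,0,0,0.1101,-0.0459,-0.0631,0]
}}

```text
time: 20.82
position: [0.5396, 0.1432, 0.4362]
tool_rot: [0.765, 0.644, -0.0, -0.0]
ft_force: [0.3, -0.5, -3.4]
grip_width: 0.0195
```

Request:
{"api": "servo_tool", "payload": {
  "steps": [0,0.0057,-0.0023,-0.0032,0,0,0.0098,-0.004,-0.0056,0,0,0.0131,-0.0054,-0.0074,0,0,0.0155,-0.0064,-0.0088,0,0,0.0167,-0.0069,-0.0095,0,0,0.0172,-0.0071,-0.0098,0,0,0.0172,-0.0071,-0.0098,0,0,0.0172,-0.0071,-0.0098,0]
}}

```text
time: 21.82
position: [0.5357, 0.1607, 0.4457]
tool_rot: [0.765, 0.644, -0.0, -0.0]
ft_force: [-0.2, 1.0, -3.2]
grip_width: 0.0196
```

Run:
```python
from h import *
w=snap('wrist','w13'); t=snap('top','t13'); s=snap('scene','s13'); o=get_obs(); print(o['position'],o['tool_rot'],o['ft_force'],o['joint_velocities'],o['grip_width'])
a=t['pixels'][120:280,40:240]; b=s['pixels'][40:200,250:450]
cv2.imwrite('pics/c13.png',np.vstack([cv2.resize(x,(375,300),interpolation=cv2.INTER_CUBIC) for x in(a,b)]))
cv2.imwrite('pics/c14.png',cv2.resize(b,(750,600),interpolation=cv2.INTER_CUBIC))
cv2.imwrite('pics/c15.png',cv2.resize(a,(750,600),interpolation=cv2.INTER_CUBIC))
```

```text
[0.53568373 0.16074957 0.44568936] [ 7.64950431e-01  6.44089149e-01 -7.18397371e-05 -3.08701019e-05] [ 0.58839995 -0.55107121 -3.37175328] [ 0.00158373  0.00035898 -0.00055392  0.00028532 -0.00089044 -0.0011034 ] 0.019824805008105077
```

View pics/c14.png

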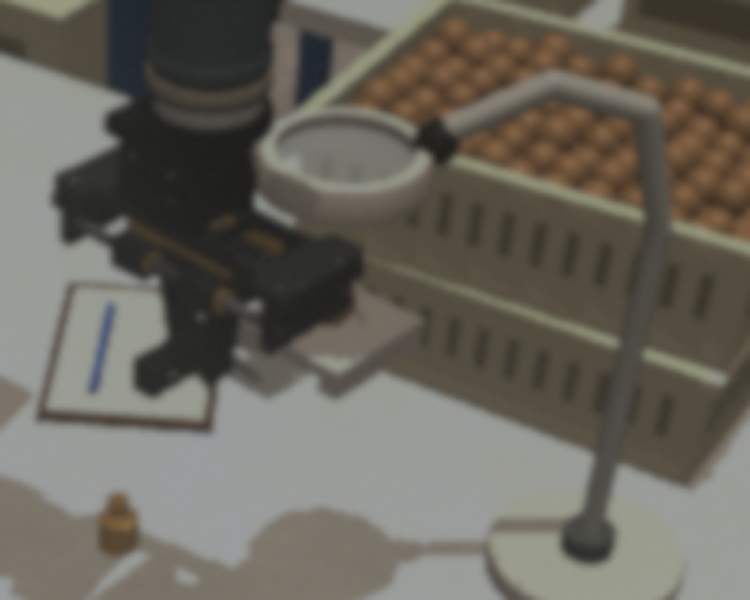

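View pics/c15.png

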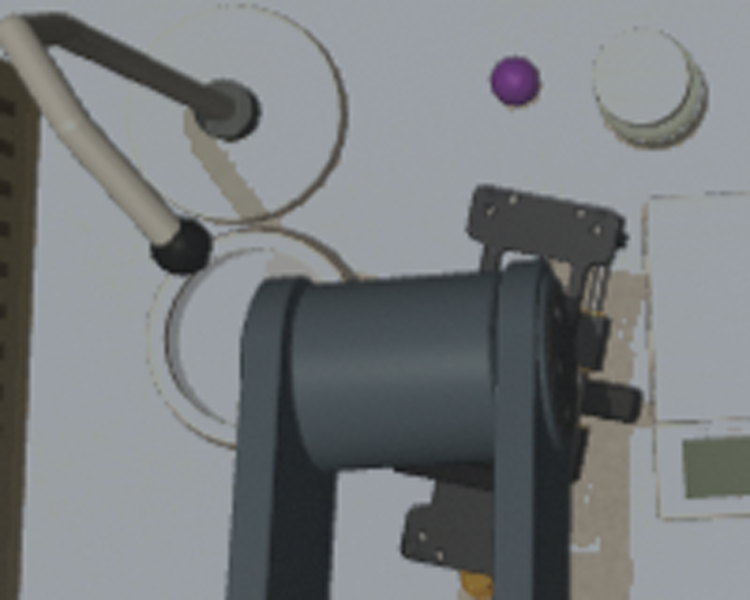

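View pics/w13.png

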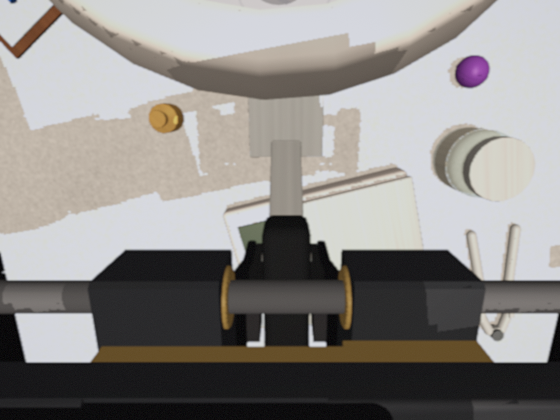

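Run:
```python
from h import *
from scipy.spatial.transform import Rotation as R
w=load('w13'); o=get_obs(); M=R.from_quat(o['tool_rot']).as_matrix()
for uv,z in [((277,98),.34)]:
    P=onz(w,*uv,z); print(P, M.T@(P-o['position']), 'lens est',P+M@[.058,0,0])
# fit circle to several points on the lower outer ring boundary
pts=[(100,45),(160,72),(220,92),(277,98),(340,91),(400,68),(460,34)]
Q=np.array([onz(w,*p,.34)[:2] for p in pts]); A=np.c_[2*Q,np.ones(len(Q))]; s=np.linalg.lstsq(A,(Q**2).sum(1),rcond=None)[0]; print('circle',s[:2],np.sqrt(s[2]+s[0]**2+s[1]**2))
Cc=o['position']+M@np.array([.132,.0016,.2107]); print('pocket est',Cc)
s=load('s13'); t=load('t13')
# tray top corners in scene crop /3.75 + (250,40)
for n,p in {'right':(425,322),'near':(335,378)}.items(): print(n,onz(s,250+p[0]/3.75,40+p[1]/3.75,Cc[2]+.004))
```

```text
[0.54828808 0.23655772 0.34      ] [ 0.0768547  -0.000475    0.10568404] lens est [0.55816538 0.29371049 0.33999593]
circle [0.55933231 0.3044915 ] 0.06866032182495421
pocket est [0.5597082  0.29053936 0.23497988]
right [0.61518577 0.32198805 0.23897988]
near [0.59823758 0.23106998 0.23897988]
```

Request:
{"api": "servo_tool", "payload": {
  "steps": [0,0,0,0,0,0,0,0,0,0,0,0,0,0,0,0,0,0,0,0,0,0,0,0,0,0,0,0,0,0]
}}

```text
time: 22.72
position: [0.5357, 0.1608, 0.4458]
tool_rot: [0.765, 0.644, -0.0, -0.0]
ft_force: [-0.2, 0.8, -2.9]
grip_width: 0.0195
```

Run:
```python
from h import *
s=snap('scene','s14'); o=get_obs(); print(o['position'],o['ft_force'],o['joint_velocities'])
b=s['pixels'][95:155,305:385]
cv2.imwrite('pics/c16.png',cv2.convertScaleAbs(cv2.resize(b,(800,600),interpolation=cv2.INTER_CUBIC),alpha=1.6,beta=0))
z=.235+.013;p=proj(s,[.5597,.2905,.235+.017]); print('nut expected px',p, ((p[0]-305)*10,(p[1]-95)*10))
```

```text
[0.53567746 0.16084235 0.44574684] [ 0.71116487 -0.03429077 -2.65074889] [ 0.00187754 -0.00107464  0.00102462  0.00228128 -0.00065367 -0.00167185]
nut expected px (np.float64(338.491298654131), np.float64(120.09871567551588)) (np.float64(334.91298654131015), np.float64(250.98715675515876))
```

View pics/c16.png

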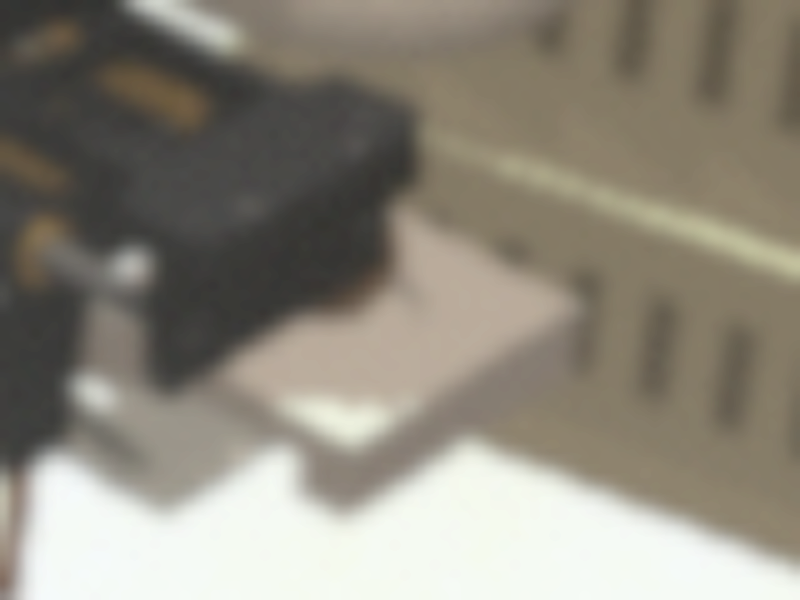

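Run:
```python
from h import *
print(hand_in())
```

```text
the job is handed in; nothing more can be done
None
```

I pinched the lifter at 60 N about 11 mm ahead of its bar centre and slid the blade into the tray's channel. I then lifted the tray and carried it to the lamp. The job was handed in at about 22.8 s of the 64 s allowed, with the lifter still held there.

**Blade home:** I advanced until the tray itself shifted about 2 mm, which shows the toe had met the lip, then backed off 1 mm. The blade was centred in the mouth in the wrist view.

**Last checks:**

| Check | Result | Limit |
|---|---|---|
| Pocket to lens axis | about 4 mm (pocket 0.560, 0.291; lens 0.558, 0.294) | 30 mm |
| Pocket below the lens | about 105 mm, worked out from the arm's height | 60 to 140 mm |
| Level | tray corners in the scene view within a few mm of a level tray | 7 degrees |
| Arm at rest | joint speeds near zero | – |
| Wrist load | about 3 N, including the tray | 120 N |

**What was less certain or disagreed:**
- **Walnut:** the gripper mostly hid it in the last picture. Only its edge showed, where it should be if it lies in the pocket.
- **Insertion depth:** the first estimate, from arm position and tray position, ran about 5 mm ahead of the true contact. I went by the relative top view and the tray's movement instead.
- **Camera agreement:** the top and scene cameras and the arm's own position differed by 4 to 7 mm.
- **Lens position:** a circle fitted to hand-picked rim points put the lens 11 mm farther out in y, with too large a radius (69 mm instead of 58 mm). I did not use it, and even there the pocket would be within 30 mm.

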